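# Flip the stock tags on the ceramics bench

### The job

On the stock board every jar bin has a hinged tag standing in front of it. Push tags over gently with the fingertips so that the tag of every full bin (packed with six jars) leans right over towards its bin, with the round disc on its upper face, and the tag of the bin that has run short (one jar) leans right over the other way, towards the robot, with the bar on its upper face. Do not squeeze or force the tags, lift nothing, and leave the bins, bottles and tools where they stand.

Things in the scene. Friction and masses are not known exactly. Their poses are not given: they have to be found in the camera images.
- board: stock board: fixed flat aluminium plate on the bench, 250 mm (x) by 440 mm (y) by 10 mm; origin at the centre of its underside, on the bench top; its +x points away from the robot, from the row of tags to the row of bins. The four tag stands are in a row along y, 100 mm apart, 60 mm to -x of its centre; the four bins in a row 75 mm to +x, one straight behind each stand.
- stand_a: fixed grey foot of one hinged tag, 56 (x) by 62 (y) by 6 mm, with two cheeks 20 mm tall at y = +-29 mm that carry the hinge pin; origin at the centre of its underside, on the board's top (10 mm above the bench); axes as the board's, +x towards its bin. The hinge axis runs along y, 14 mm above this origin. Which stand is at which place of the row varies.
- tag_a (a joint): angle of the tag on stand_a: white plate 50 mm wide (y), 60 mm from hinge to edge, 4 mm thick. 0: leans 35 deg from upright towards -x (robot), dark bar on the upper face (reorder); 0.61: upright; 1.22: leans 35 deg towards +x (bin), round dark disc up (in stock). Nearly free: past upright it falls to its stop. Leaning, its edge is 34 mm aside of the hinge, 63 mm above the board.
- stand_a_place (a point): the place of the bin that belongs to stand_a: the point 135 mm along +x from the stand's origin, on the board's top, where that bin's centre stands
- stand_b: fixed grey foot of one hinged tag, 56 (x) by 62 (y) by 6 mm, with two cheeks 20 mm tall at y = +-29 mm that carry the hinge pin; origin at the centre of its underside, on the board's top (10 mm above the bench); axes as the board's, +x towards its bin. The hinge axis runs along y, 14 mm above this origin. Which stand is at which place of the row varies.
- tag_b (a joint): angle of the tag on stand_b: white plate 50 mm wide (y), 60 mm from hinge to edge, 4 mm thick. 0: leans 35 deg from upright towards -x (robot), dark bar on the upper face (reorder); 0.61: upright; 1.22: leans 35 deg towards +x (bin), round dark disc up (in stock). Nearly free: past upright it falls to its stop. Leaning, its edge is 34 mm aside of the hinge, 63 mm above the board.
- stand_b_place (a point): the place of the bin that belongs to stand_b: the point 135 mm along +x from the stand's origin, on the board's top, where that bin's centre stands
- stand_c: fixed grey foot of one hinged tag, 56 (x) by 62 (y) by 6 mm, with two cheeks 20 mm tall at y = +-29 mm that carry the hinge pin; origin at the centre of its underside, on the board's top (10 mm above the bench); axes as the board's, +x towards its bin. The hinge axis runs along y, 14 mm above this origin. Which stand is at which place of the row varies.
- tag_c (a joint): angle of the tag on stand_c: white plate 50 mm wide (y), 60 mm from hinge to edge, 4 mm thick. 0: leans 35 deg from upright towards -x (robot), dark bar on the upper face (reorder); 0.61: upright; 1.22: leans 35 deg towards +x (bin), round dark disc up (in stock). Nearly free: past upright it falls to its stop. Leaning, its edge is 34 mm aside of the hinge, 63 mm above the board.
- stand_c_place (a point): the place of the bin that belongs to stand_c: the point 135 mm along +x from the stand's origin, on the board's top, where that bin's centre stands
- stand_d: fixed grey foot of one hinged tag, 56 (x) by 62 (y) by 6 mm, with two cheeks 20 mm tall at y = +-29 mm that carry the hinge pin; origin at the centre of its underside, on the board's top (10 mm above the bench); axes as the board's, +x towards its bin. The hinge axis runs along y, 14 mm above this origin. Which stand is at which place of the row varies.
- tag_d (a joint): angle of the tag on stand_d: white plate 50 mm wide (y), 60 mm from hinge to edge, 4 mm thick. 0: leans 35 deg from upright towards -x (robot), dark bar on the upper face (reorder); 0.61: upright; 1.22: leans 35 deg towards +x (bin), round dark disc up (in stock). Nearly free: past upright it falls to its stop. Leaning, its edge is 34 mm aside of the hinge, 63 mm above the board.
- stand_d_place (a point): the place of the bin that belongs to stand_d: the point 135 mm along +x from the stand's origin, on the board's top, where that bin's centre stands
- bin_1: open grey plastic jar bin, 68 mm (x) by 92 mm (y) by 28 mm tall, loose on the board; origin at the centre of its underside, axes parallel to the board's; FULL: packed with six small white jars with pink caps, which stay in it, tops 43 mm above its underside. Which bin is at which place varies. Only to be left where it is.
- bin_2: open grey plastic jar bin, 68 mm (x) by 92 mm (y) by 28 mm tall, loose on the board; origin at the centre of its underside, axes parallel to the board's; FULL: packed with six small white jars with pink caps, which stay in it, tops 43 mm above its underside. Which bin is at which place varies. Only to be left where it is.
- bin_3: open grey plastic jar bin, 68 mm (x) by 92 mm (y) by 28 mm tall, loose on the board; origin at the centre of its underside, axes parallel to the board's; FULL: packed with six small white jars with pink caps, which stay in it, tops 43 mm above its underside. Which bin is at which place varies. Only to be left where it is.
- bin_4: open grey plastic jar bin, 68 mm (x) by 92 mm (y) by 28 mm tall, loose on the board; origin at the centre of its underside, axes parallel to the board's; RUN SHORT: it holds a single jar of the same kind, top 43 mm above its underside. Which bin is at which place varies. Only to be left where it is.
- dropper_1: slim white dropper bottle, 24 mm diameter, 66 mm tall, loose, standing on the board between two tag stands; only to be left where it is; origin at the centre of its underside
- dropper_2: slim white dropper bottle, 24 mm diameter, 66 mm tall, loose, standing on the board between two tag stands; only to be left where it is; origin at the centre of its underside
- bowl: glass bowl, 90 mm wide, 40 mm tall, left of the board; only to be left where it is; origin at the centre of its underside
- powder_jar: white jar, 48 mm diameter, 60 mm tall, left of the board; only to be left where it is; origin at the centre of its underside
- palette: flat white ceramic mixing palette 130 x 90 x 8 mm, right of the board; only to be left where it is; origin at the centre of its underside
- spatula: spatula 170 mm long lying right of the board, along x; only to be left where it is; origin under its middle
- instrument_cup: steel cup, 68 mm wide, 75 mm tall, left of the board; only to be left where it is; origin at the centre of its underside
Things that resemble listed ones, but are neither listed nor needed, are in the scene too. What is shaped like the bin_4 but orange is not meant.

How it is judged (in metres and radians):
At the end, for the whole second after the job is handed in: every tag whose bin is full is at 1.05 rad or more (disc face up, leaning to its bin), the tag whose bin has run short is at 0.17 rad or less (bar face up, leaning to the robot), and all tags are at rest; every bin still stands at its place (((horizontal distance between any of bin_1, bin_2, bin_3 and stand_a_place below 0.04 m and value of joint tag_a above 1.05 rad) or (horizontal distance between bin_4 and stand_a_place below 0.04 m and value of joint tag_a below 0.17 rad)) and velocity of joint tag_a between -0.1 and 0.1 rad/s and ((horizontal distance between any of bin_1, bin_2, bin_3 and stand_b_place below 0.04 m and value of joint tag_b above 1.05 rad) or (horizontal distance between bin_4 and stand_b_place below 0.04 m and value of joint tag_b below 0.17 rad)) and velocity of joint tag_b between -0.1 and 0.1 rad/s and ((horizontal distance between any of bin_1, bin_2, bin_3 and stand_c_place below 0.04 m and value of joint tag_c above 1.05 rad) or (horizontal distance between bin_4 and stand_c_place below 0.04 m and value of joint tag_c below 0.17 rad)) and velocity of joint tag_c between -0.1 and 0.1 rad/s and ((horizontal distance between any of bin_1, bin_2, bin_3 and stand_d_place below 0.04 m and value of joint tag_d above 1.05 rad) or (horizontal distance between bin_4 and stand_d_place below 0.04 m and value of joint tag_d below 0.17 rad)) and velocity of joint tag_d between -0.1 and 0.1 rad/s); the robot touches nothing.
It fails at once if a tag or its stand is squeezed or forced by the fingers (over 20 N) (contact force between the fingers and stand_a above 20 N or contact force between the fingers and stand_b above 20 N or contact force between the fingers and stand_c above 20 N or contact force between the fingers and stand_d above 20 N).
It fails at once if a jar bin is moved or lifted by more than 12 mm (distance of any of bin_1, bin_2, bin_3, bin_4 from where it was at the start of the episode above 0.012 m).
It fails at once if a bottle, vessel or tool standing about is moved, knocked over or lifted (more than 20 mm) (distance of any of dropper_1, dropper_2, bowl, powder_jar, palette, spatula, instrument_cup from where it was at the start of the episode above 0.02 m or angle between any of dropper_1, dropper_2, bowl, powder_jar, instrument_cup's own z axis and vertical above 0.5 rad).
It also fails if it takes over 58 s, if anything falls off the work surface, if the arm or the gripper's body presses on something with over 40 N, if the wrist force passes 120 N, or if a joint passes its speed limit or range.

### The arm

A 7-joint arm with a two-finger parallel gripper is mounted at the origin on the work surface. World frame = base frame: x ahead of the robot, y to its left, z up, the work surface at z = 0. Lengths are in mm, angles in rad, forces in N, time in s.
With the tool pointing down it reaches from about 350 to 900 mm from the base axis. Payload 19.9 kg.
Tool frame: the origin (TCP) lies midway between the tips of the shut fingers; the grasp point (between the pads) lies bot.tcp_to_grasp behind it (bot.tcp_to_grasp is the distance from the TCP to the grasp point, in mm); z points along the fingers, y is the line along which they close (so a half turn about z gives the same grasp; the last joint's range is limited). The gripper opens to 94 mm and grips with 3 to 60 N. Pads are 16 mm wide; open, the fingers measure 119 mm over their backs; the gripper's body (75 mm by 177 mm) begins 78 mm behind the grasp point.
Start: joints at [-1.375, 0.417, -0.01, 1.614, 0.005, 1.111, -0.053], TCP at [146.612, 607.539, 205.425] pointing down, gripper open.
Joint ranges: [-2.81, 2.81], [-0.39, 2.02], [-1.27, 1.25], [0.06, 2.57], [-1.19, 4.33], [0.19, 2], [-2.82, 2.82]. Speed limits (rad/s): [1.89, 1.89, 2.39, 2.39, 3.01, 3.01, 3.01].

### API

Orientations are given as a unit quaternion [w, x, y, z].
In Python, from plant import bot gives the robot as it stands.
- The arm moves only by the tool play_rows, never from a script. Its argument "commands" is a list of rows, each a list of 7 numbers: the turn, a rotation vector about the world's x, y, z in rad, then the shift along the world's x, y, z in cm, then the finger opening in cm, from 0 to 9.4. In form: [[wx, wy, wz, x, y, z, jaw], ...]. A call has 1 to 12 rows; each row shifts and turns the commanded pose from where the row before left it; what a row does not reach is not made up. A row lasts 1/8 s, in which the tool goes at most 62.5 mm and 10.7 degrees, less where a joint would pass 70% of its speed; a pose out of reach is approached as far as the arm can. A call is refused whole if a number of a shift passes 6.25 or a number of a turn 0.188, either way. A call with a gripper value outside its range is refused whole. The fingers move at their own pace and stop on an object; "force" is the grip in N (left out, the last holds). Time passes only in rows, so rows that do not move let the fingers close. It gives the time, the measured TCP pose, the force, the opening and the grip force at its end, in the units of the state.
- bot.state(): the state, without advancing time (a new reading comes with each control period).
- bot.camera(name): name is "scene" or "top" or "wrist"; returns (picture, depth): 420x560x3 uint8, red, green, blue; 420x560 float32, mm along the optical axis (not along the pixel's ray), 0 where there is no reading.
- bot.camera_model(name): a dict with "fovy" (degrees; the focal length in pixels is half the picture's height over the tangent of half this angle, whatever the lens; pixels are square), "cx", "cy" (the principal point, pixels), "world_to_cam" (4x4, takes a point from world to camera coordinates). Camera axes: x right, y up, looking along -z (the intrinsics and any distortion apply to the point x, -y, -z); pixel columns grow to the right and rows downward; lengths in mm; the calibration is good to about 2 mm. A picture is of the moment at which its call begins: read the wrist's pose just before it. camera_model takes no time and is no camera call; for the wrist camera it gives the pose at the moment of the call.
- bot.sign_off(): hands the job in; it is judged then, once.
Trained networks look in the newest picture that a camera, given by its name, has taken for a name from the list of things; names that differ only in an ending like _2 or _b are one class to them, and where a whole thing is asked for, a point or a joint stands for the part that bears it (a point fixed in the world has none). Each returns a list of dicts, best first, with "confidence" (0 to 1); they miss things now and then, are a little off and sometimes report something else, mostly with a low value. They report only what shows in the picture. A call takes as long as a camera call. They do not tell look-alikes from the thing itself.
- bot.spot_in(query, camera): "pixel" ([column, row] in pixels, amid what is visible of it).
The state is a dict: "t": time; "joint_pos": joint angles; "qvel": joint speeds; "effort": joint torques, N m; "tcp_pos": TCP position; "tcp_rot": TCP orientation; "force": force on the tool from outside, world axes, zero at the start; "ft_torque": the same for the moment, N m; "finger_gap": finger opening in mm; "finger_force": force on a finger pad.
Only numpy, scipy, OpenCV 4.12 (cv2) and the standard library are available. Lean on these libraries where they do the work, as an engineer would, in place of code of your own. Each camera call takes 0.05 s, during which the arm holds its last target. There are 200 camera calls.

## Working session

There is one attempt and no reset: what is moved stays moved. The work goes in short steps, Python scripts to look and compute and a tool call to move; the robot and the scene stay as the last step left them, time stands still between calls to the robot, and variables do not carry over. Pictures are saved under pics/ and viewed, at most 10 in all, crops included, and the job is handed in when it is done.

Besides the shell and the picture viewer there is one more tool, called after ">>>" as name([rows], argument=value, ...), one row to a line, values as JSON. play_rows: Moves the arm, as the interface text tells. Its arguments: {"type":"object","properties":{"commands":{"type":"array"},"force":{"type":"number"}},"required":["commands"]}

```bash
mkdir -p pics
cat > h.py <<'E'
from plant import bot
import numpy as np, cv2
def snap(n,f):
    p,d=bot.camera(n); cv2.imwrite('pics/'+f,p[:,:,::-1]); return p,d,bot.camera_model(n)
def world(u,v,d,m):
    f=210/np.tan(np.radians(m['fovy'])/2)
    c=np.array([(u-m['cx'])/f*d,-(v-m['cy'])/f*d,-d,1])
    return (np.linalg.inv(np.array(m['world_to_cam']))@c)[:3]
E
python3 - <<'E'
from h import *
for n in ('top','scene'):
    p,d,m=snap(n,n+'0.png'); print(n,{k:v for k,v in m.items() if k!='world_to_cam'})
    for q in ('stand_a','tag_a','bin_1','bin_4','dropper_1','board'):
        for r in bot.spot_in(q,n):
            u,v=r['pixel']; dd=d[int(v),int(u)]
            print(q,np.round([u,v]),round(r['confidence'],2),np.round(world(u,v,dd,m)))
s=bot.state();print(s['t'],s['tcp_pos'],s['tcp_rot'],bot.tcp_to_grasp)
E
```

```text
top {'fovy': 47.72693183880368, 'cx': 275.00068008390434, 'cy': 205.00837714336046}
stand_a [222. 215.] 0.89 [524. 171.  39.]
stand_a [321. 200.] 0.81 [ 566. -118.   48.]
stand_a [313. 153.] 0.75 [703. -94.  56.]
stand_a [290. 203.] 0.61 [559. -26.  40.]
stand_a [255. 203.] 0.59 [559.  75.  43.]
tag_a [225. 218.] 0.76 [516. 161.  52.]
tag_a [291. 206.] 0.56 [549. -29.  52.]
tag_a [252. 196.] 0.54 [578.  82.  70.]
tag_a [324. 201.] 0.53 [ 563. -127.   57.]
bin_1 [162. 132.] 0.97 [780. 362.   3.]
bin_1 [213. 168.] 0.92 [667. 201.  24.]
bin_1 [260. 274.] 0.86 [349.  63.   0.]
bin_1 [248. 160.] 0.58 [685.  97.  39.]
bin_1 [281. 154.] 0.57 [702.  -2.  52.]
bin_1 [313. 153.] 0.57 [703. -95.  52.]
bin_1 [220. 219.] 0.48 [512. 173.  65.]
bin_4 [162. 132.] 0.97 [780. 362.   3.]
bin_4 [213. 168.] 0.92 [667. 201.  24.]
bin_4 [260. 274.] 0.86 [349.  63.   0.]
bin_4 [248. 160.] 0.58 [685.  97.  39.]
bin_4 [281. 154.] 0.57 [702.  -2.  52.]
bin_4 [313. 153.] 0.57 [703. -95.  52.]
bin_4 [220. 219.] 0.48 [512. 173.  65.]
dropper_1 [239. 214.] 0.62 [529. 121.  40.]
board [270. 192.] 0.9 [594.  32.   9
[... 604 characters left out ...]
25. -98.  50.]
bin_1 [305. 251.] 0.66 [701.   1.  43.]
bin_1 [247. 228.] 0.63 [ 580. -121.   31.]
bin_1 [450. 243.] 0.62 [759. 383.   1.]
bin_1 [341. 240.] 0.6 [700.  95.  49.]
bin_4 [377. 227.] 0.9 [686. 200.  49.]
bin_4 [290. 160.] 0.85 [344.  67.   2.]
bin_4 [270. 267.] 0.7 [725. -98.  50.]
bin_4 [305. 251.] 0.66 [701.   1.  43.]
bin_4 [247. 228.] 0.63 [ 580. -121.   31.]
bin_4 [450. 243.] 0.62 [759. 383.   1.]
bin_4 [341. 240.] 0.6 [700.  95.  49.]
dropper_1 [329. 197.] 0.62 [551. 116.  43.]
dropper_1 [266. 221.] 0.43 [586. -71.  51.]
board [302. 231.] 0.81 [615.  21.   9.]
0.7 [146.62096245 607.52345476 205.42589802] [ 1.34708672e-05  1.18114022e-01  9.93000038e-01 -4.93317511e-05] 18.8
```

Run:
```python
import cv2
a=cv2.imread('pics/top0.png')[110:260,150:350]; cv2.imwrite('pics/topc.png',cv2.resize(a,None,fx=4,fy=4,interpolation=2))
b=cv2.imread('pics/scene0.png')[140:300,220:420]; cv2.imwrite('pics/scc.png',cv2.resize(b,(750,600),interpolation=2))
```

```text
(no output)
```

View pics/topc.png

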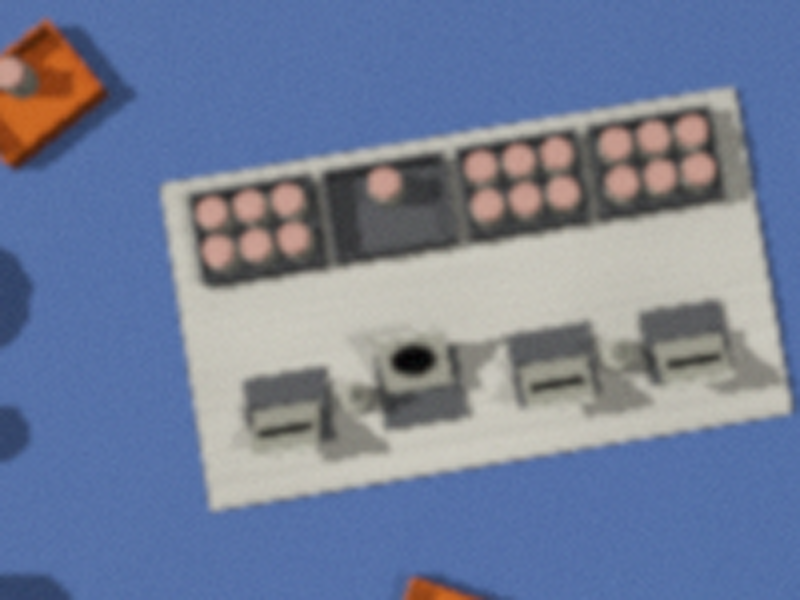

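View pics/scc.png

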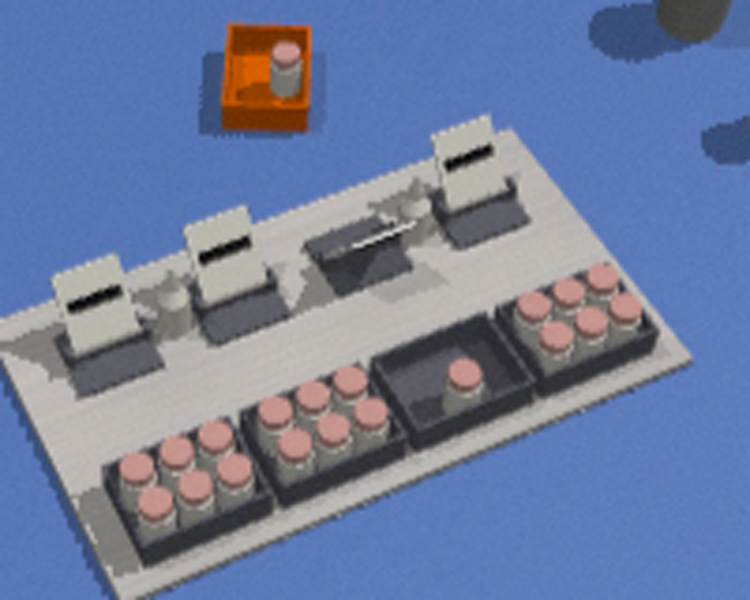

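Tags 1, 3 and 4, counted from the left, show the bar and have full bins, so they go to +x. Tag 2 shows the disc and its bin holds one jar, so it goes to -x. The crop pixels agree: single jar at (385,185), disc at (412,358). Next I fit the board.

Run:
```python
from h import *
p,d,m=(*bot.camera('top'),bot.camera_model('top'))
v,u=np.mgrid[0:420,0:560]; f=210/np.tan(np.radians(m['fovy'])/2)
C=np.stack([(u-m['cx'])/f*d,-(v-m['cy'])/f*d,-d,np.ones_like(d)],-1)
W=(C@np.linalg.inv(np.array(m['world_to_cam'])).T)[...,:3]
hsv=cv2.cvtColor(p,cv2.COLOR_RGB2HSV)
ok=((hsv[...,1]<70)&(W[...,2]>-5)&(W[...,2]<110)&(d>0)).astype(np.uint8)
n,l,s,c=cv2.connectedComponentsWithStats(ok)
i=1+s[1:,4].argmax()
r=cv2.minAreaRect(W[l==i][:,:2].astype(np.float32)); print(r)
# parity from bins/stands: two boards axes
cx,cy=r[0]; a=r[2]
a=[k for k in (a,a-90) if abs(k)<45][0]; print('yaw',a)
ex=np.array([np.cos(np.radians(a)),np.sin(np.radians(a))]); ey=np.array([-ex[1],ex[0]])
for k in (150,50,-50,-150): print(np.round(np.array([cx,cy])-60*ex+k*ey,1))
B=(W[...,:2]-[cx,cy]); bx=B@ex; by=B@ey
for k in (150,50,-50,-150):
    q=(l==i)&(abs(by-k)<35)&(abs(bx+60)<50)&(W[...,2]>45); print(k,q.sum(),'tag top board xy,z',np.round([bx[q].mean(),by[q].mean(),W[q][:,2].max()],1))
for q in ('instrument_cup','powder_jar','bowl'):
    print(q,[(round(r['confidence'],2),np.round(W[int(r['pixel'][1]),int(r['pixel'][0])])) for r in bot.spot_in(q,'top')][:2])
```

```text
((619.8482666015625, 38.19258117675781), (254.8247833251953, 446.1222229003906), 9.310973167419434)
yaw 9.310973167419434
[536.4 176.5]
[552.5  77.8]
[568.7 -20.9]
[ 584.9 -119.5]
150 127 tag top board xy,z [-86.7 148.5  79. ]
50 156 tag top board xy,z [-39.8  48.8  77.4]
-50 131 tag top board xy,z [-86.4 -51.9  79.6]
-150 134 tag top board xy,z [ -86.5 -151.2   80.1]
instrument_cup [(0.73, array([377., 447.,   3.])), (0.24, array([573.,  82.,  58.]))]
powder_jar [(0.6, array([531., 423.,  55.])), (0.31, array([556., -22.,  45.]))]
bowl [(0.88, array([633., 457.,  12.]))]
```

>>> play_rows([
  [0,0,0.04,2.5,-3.5,2,0],
  [0,0,0.04,2.5,-3.5,2,0],
  [0,0,0.04,2.5,-3.5,0,0],
  [0,0,0.04,2.5,-3.5,0,0],
  [0,0,0.04,2.5,-3.5,0,0],
  [0,0,0.04,2.5,-3.5,0,0],
  [0,0,0.04,2.5,-3.5,0,0],
  [0,0,0.04,3,-4,0,0],
  [0,0,0.04,3,-4,0,0],
  [0,0,0.04,3,-4,0,0],
  [0,0,0,3,-4,0,0],
  [0,0,0,3,-3.5,0,0],
], force=5)

```text
t: 2.4
tcp_pos: [472.5, 166.0, 245.7]
tcp_rot: [0.0, -0.081, 0.997, 0.0]
force: [-0.3, 0.2, 0.2]
finger_gap: 0.3
finger_force: 0.0
```

>>> play_rows([
  [0,0,0,0,0,-5,0],
  [0,0,0,0,0,-5,0],
  [0,0,0,0,0,-5,0],
  [0,0,0,0,0,-3.5,0],
  [0,0,0,2,0.3,0,0],
  [0,0,0,0.8,0.13,0,0],
  [0,0,0,0.8,0.13,0,0],
  [0,0,0,0.8,0.13,0,0],
  [0,0,0,0.8,0.13,0,0],
  [0,0,0,0.8,0.13,0,0],
  [0,0,0,0.6,0.1,0,0],
  [0,0,0,0,0,0,0],
])

```text
t: 3.9
tcp_pos: [537.9, 178.0, 60.3]
tcp_rot: [0.0, -0.081, 0.997, -0.0]
force: [0.1, 0.3, -0.1]
finger_gap: 0.5
finger_force: 0.0
```

Run:
```python
from h import *
s=bot.state(); print(s['force'])
p,_,_=snap('scene','s1.png'); cv2.imwrite('pics/s1c.png',cv2.resize(p[140:300,220:420,::-1],(750,600),interpolation=2))
```

```text
[ 0.12428429  0.26503153 -0.09184304]
```

View pics/s1c.png

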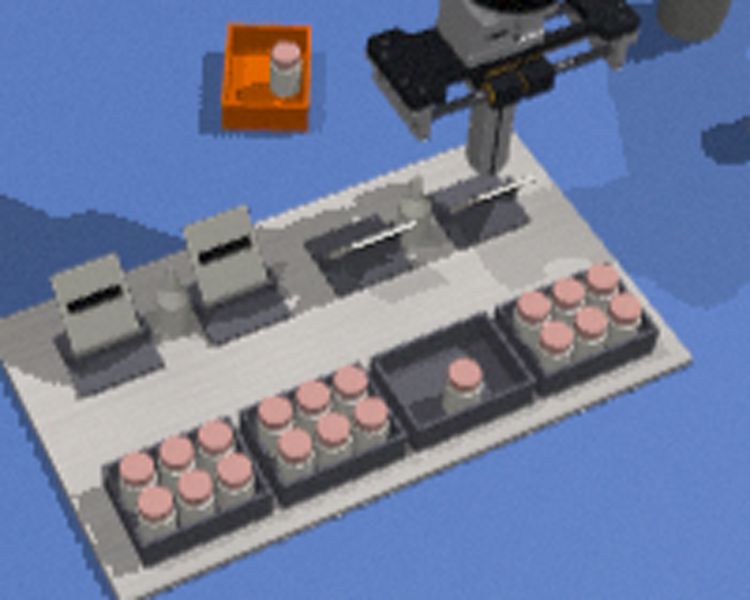

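Tag 1 is over: it now shows edge-on at (490,195). Next is tag 3.

>>> play_rows([
  [0,0,0,-2.7,-0.45,0,0],
  [0,0,0,-2.7,-0.45,0,0],
  [0,0,0,0,0,4,0],
  [0,0,0,0,0,4,0],
  [0,0,0,0.5,-5,0,0],
  [0,0,0,0.5,-5,0,0],
  [0,0,0,0.5,-5,0,0],
  [0,0,0,0.5,-5,0,0],
  [0,0,0,0,0,-4,0],
  [0,0,0,0,0,-4,0],
  [0,0,0,0,0,0,0],
])

```text
t: 5.32
tcp_pos: [501.8, -31.1, 58.7]
tcp_rot: [-0.002, -0.081, 0.997, -0.0]
force: [-0.5, 0.2, 0.8]
finger_gap: 0.8
finger_force: 0.0
```

>>> play_rows([
  [0,0,0,2,0.3,0,0],
  [0,0,0,0.8,0.13,0,0],
  [0,0,0,0.8,0.13,0,0],
  [0,0,0,0.8,0.13,0,0],
  [0,0,0,0.8,0.13,0,0],
  [0,0,0,0.8,0.13,0,0],
  [0,0,0,0.6,0.1,0,0],
  [0,0,0,0,0,0,0],
  [0,0,0,-2.7,-0.45,0,0],
  [0,0,0,-2.7,-0.45,0,0],
  [0,0,0,0,0,4,0],
  [0,0,0,0,0,4,0],
])

```text
t: 6.82
tcp_pos: [514.9, -29.7, 141.4]
tcp_rot: [-0.0, -0.081, 0.997, -0.0]
force: [0.9, 0.1, 1.4]
finger_gap: 0.3
finger_force: 0.0
```

>>> play_rows([
  [0,0,0,0.3,-5,0,0],
  [0,0,0,0.3,-5,0,0],
  [0,0,0,0,0,-4,0],
  [0,0,0,0,0,-4.1,0],
  [0,0,0,0,0,0,0],
])

```text
t: 7.45
tcp_pos: [519.7, -129.3, 57.5]
tcp_rot: [-0.002, -0.081, 0.997, 0.0]
force: [-0.4, 0.1, 0.1]
finger_gap: 0.4
finger_force: 0.0
```

>>> play_rows([
  [0,0,0,2,0.3,0,0],
  [0,0,0,0.8,0.13,0,0],
  [0,0,0,0.8,0.13,0,0],
  [0,0,0,0.8,0.13,0,0],
  [0,0,0,0.8,0.13,0,0],
  [0,0,0,0.8,0.13,0,0],
  [0,0,0,0.6,0.1,0,0],
  [0,0,0,0,0,0,0],
  [0,0,0,-2.7,-0.45,0,0],
  [0,0,0,-2.7,-0.45,0,0],
  [0,0,0,0,0,4,0],
  [0,0,0,0,0,4,0],
])

```text
t: 8.95
tcp_pos: [532.8, -128.2, 140.3]
tcp_rot: [-0.0, -0.081, 0.997, 0.0]
force: [1.2, -0.1, -0.0]
finger_gap: 0.5
finger_force: 0.0
```

>>> play_rows([
  [0,0,0,2.1,5.4,0,0],
  [0,0,0,2.1,5.4,0,0],
  [0,0,0,2.1,5.4,0,0],
  [0,0,0,2.1,5.4,0,0],
  [0,0,0,0,0,0,0],
  [0,0,0,0,0,-4,0],
  [0,0,0,0,0,-4,0],
  [0,0,0,0,0,0,0],
])

```text
t: 9.95
tcp_pos: [615.7, 87.0, 57.3]
tcp_rot: [-0.002, -0.081, 0.997, -0.001]
force: [-0.1, 0.3, 0.6]
finger_gap: 0.3
finger_force: 0.0
```

>>> play_rows([
  [0,0,0,-2,-0.3,0,0],
  [0,0,0,-0.8,-0.13,0,0],
  [0,0,0,-0.8,-0.13,0,0],
  [0,0,0,-0.8,-0.13,0,0],
  [0,0,0,-0.8,-0.13,0,0],
  [0,0,0,-0.8,-0.13,0,0],
  [0,0,0,-0.6,-0.1,0,0],
  [0,0,0,0,0,0,0],
  [0,0,0,2.5,0.4,0,0],
  [0,0,0,2.5,0.4,0,0],
  [0,0,0,0,0,4,0],
  [0,0,0,0,0,5,0],
])

```text
t: 11.45
tcp_pos: [601.3, 85.4, 149.6]
tcp_rot: [-0.001, -0.081, 0.997, -0.0]
force: [0.6, 0.1, 1.2]
finger_gap: 0.7
finger_force: 0.0
```

>>> play_rows([
  [0,0,0,0,0,5,0],
  [0,0,0,0,0,5,0],
  [0,0,0,-5,0,4,0],
  [0,0,0,-5,5,0,0],
  [0,0,0,-5,5,0,0],
  [0,0,0,-5,5,0,0],
  [0,0,0,-4,5,0,0],
  [0,0,0,0,5,0,0],
  [0,0,0,0,0,0,0],
  [0,0,0,0,0,0,0],
])

```text
t: 12.7
tcp_pos: [381.5, 316.4, 288.3]
tcp_rot: [-0.0, -0.081, 0.997, -0.0]
force: [0.3, -0.1, 1.1]
finger_gap: 0.8
finger_force: 0.0
```

Run:
```python
from h import *
p,_,_=snap('scene','s2.png'); cv2.imwrite('pics/s2c.png',cv2.resize(p[140:300,220:420,::-1],(750,600),interpolation=2))
p,_,_=snap('top','t2.png'); cv2.imwrite('pics/t2c.png',cv2.resize(p[110:260,150:350,::-1],None,fx=4,fy=4,interpolation=2))
```

```text
(no output)
```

View pics/s2c.png

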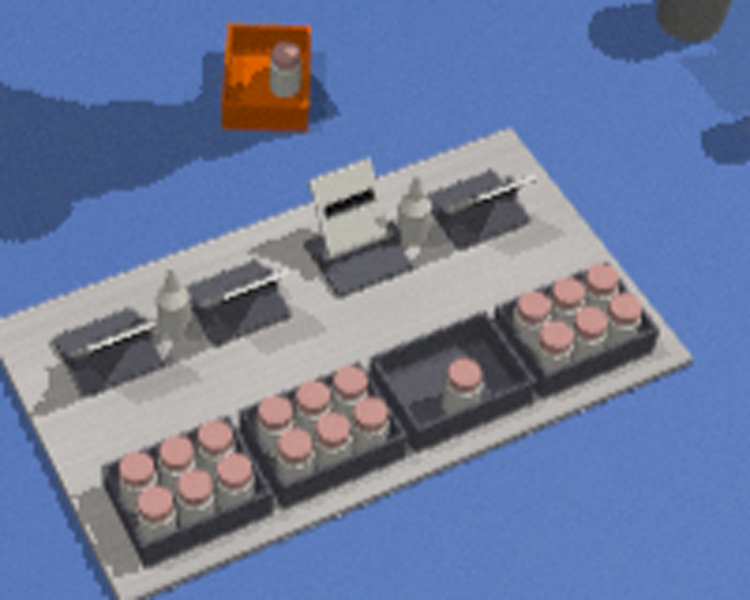

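View pics/t2c.png

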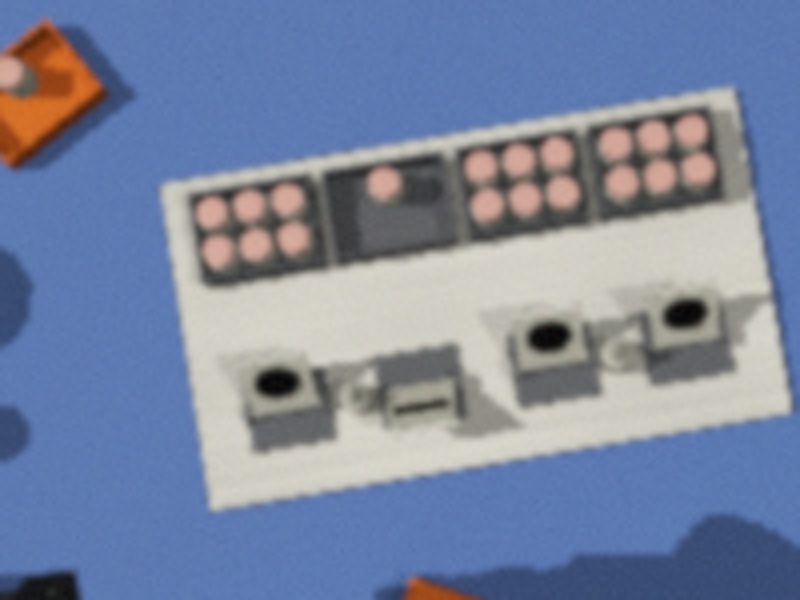

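The top crop shows discs at (278,382), (548,336) and (685,313) in front of the full bins, and the bar at (420,402) in front of the short one. The bins and dropper bottles haven't moved.

```bash
python3 -c "
from plant import bot
print(bot.sign_off())"
```

```text
the job is handed in; nothing more can be done
None
```

The job is handed in: in the last pictures the three full bins' tags lean to their bins with the disc up, the short bin's tag leans to the robot with the bar up, and bins and bottles stand where they were; the verdict itself was not shown.

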